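# Seal a tube strip with the cap roller

## Robot

A 6-joint arm with a two-finger parallel gripper is mounted at the origin on the work surface. World frame = base frame: x ahead of the robot, y to its left, z up, the work surface at z = 0. Lengths are in m, angles in rad, forces in N, time in s.
With the tool pointing down it reaches from about 0.35 to 0.85 m from the base axis. Payload 8.1 kg.
Tool frame: the origin (TCP) lies at the centre of the arm's flange, where the gripper is bolted on; the fingertips stand 186 mm ahead of it and the grasp point (between the pads) lies 167 mm ahead of it; z points along the fingers, y is the line along which they close (so a half turn about z gives the same grasp; the last joint's range is limited). The gripper opens to 93 mm and grips with 3 to 60 N. Pads are 15 mm wide; open, the fingers measure 128 mm over their backs; the gripper's body (75 mm by 188 mm) begins 65 mm behind the grasp point.
Start: joints at [-1.188, 0.13, 1.488, -0, 1.523, -0.085], TCP at [0.271, -0.536, 0.405] pointing down, gripper open.
Joint ranges: [-2.96, 2.96], [-0.89, 2.26], [0.02, 2.5], [-1.34, 4.48], [0, 2.73], [-2.66, 2.66]. Speed limits (rad/s): [2.39, 2.39, 2.79, 3.14, 3.14, 3.14].

## Interface

Orientations are given as a rotation vector (axis times angle).
In Python, from plant import robot gives the robot as it stands.
- The arm moves only by the tool apply_moves, never from a script. Its argument "series" is a list of rows, each a list of 2 entries, a list of its own where there are three numbers: the shift along the tool's x, y, z in mm, then the turn, a rotation vector about the tool's x, y, z in rad. A call has 1 to 12 rows; each row shifts and turns the commanded pose from where the row before left it, along the tool's axes as they then stand; what a row does not reach is not made up. A row lasts 1/12 s, in which the tool goes at most 41.7 mm and 7.16 degrees, less where a joint would pass 70% of its speed; a pose out of reach is approached as far as the arm can. A call is refused whole if a number of a shift passes 41.7 or a number of a turn 0.125, either way. A call with a gripper value outside its range is refused whole. "claw" is the opening, from 0 (shut) to 1 (fully open), set as the call begins (left out, the last holds). The fingers move at their own pace and stop on an object; "newtons" is the grip in N (left out, the last holds). Time passes only in rows, so rows that do not move let the fingers close. It gives the time, the measured TCP pose, the force, the opening and the grip force at its end, in the units of the state.
- robot.read_state(): the state, without advancing time (a new reading comes with each control period).
- robot.read_camera(name): name is "scene" or "top"; returns (picture, depth): 384x512x3 uint8, blue, green, red; 384x512 float32, m along the optical axis (not along the pixel's ray), 0 where there is no reading.
- robot.calibration(name): a dict with "fx", "fy", "cx", "cy" (pixels), "extrinsics" (4x4, takes a point from world to camera coordinates). Camera axes: x right, y down, z forward; pixel columns grow to the right and rows downward; lengths in m; the calibration is good to about 2 mm. A picture is of the moment at which its call begins. calibration takes no time and is no camera call.
- robot.close_job(): hands the job in; it is judged then, once.
The state is a dict: "t": time; "q": joint angles; "dq": joint speeds; "joint_torque": joint torques, N m; "tool_pos": TCP position; "orientation": TCP orientation; "force": force on the tool from outside, world axes, zero at the start; "wrist_torque": the same for the moment, N m; "opening": finger opening in m; "gripper_force": force on a finger pad.
Only numpy, scipy, OpenCV 4.12 (cv2) and the standard library are available. Lean on these libraries where they do the work, as an engineer would, in place of code of your own. Each camera call takes 0.05 s, during which the arm holds its last target. There are 200 camera calls.

## Task

The cap strip on the tube plate's edge row farthest from the robot is only started in its tubes. Take the hand roller from its stand and roll it along the strip, firmly but with no more than about 20 newtons so that no tube cracks, until every cap is pressed fully home; then put the roller back in its stand. Press the caps with the roller only, not with the gripper, and leave the other things on the desk where they are.

Things in the scene. Friction and masses are not known exactly. Their poses are not given: they have to be found in the camera images.
- block: Aluminium cold block 108 x 150 x 40 mm (x, y, z), fixed to the desk, under a grey 96-well tube plate 85 x 128 mm (8 rows of 12 tubes, rows along the block's y, 9 mm pitch). Origin: centre of the block's underside; z up. Tube rims are 48 mm above the desk if the plate is fully down. The row at the -x edge is sealed already. Plate and block do not give under the roller.
- strip_mid (a point): Point of the block's frame at x +31.5, y 0, z 51 mm: middle of the strip's top if it were seated with the plate fully down and level. How the plate sits is NOT measured: it is 0 to 9 mm higher (never lower) and tips along y by up to 0.03 rad either way. Strip: 12 white caps in the +x edge row, 108 mm along y, heads 8 mm wide, 3 mm thick; seated heads top all else on the plate.
- roller: Hand roller, upright. Origin: lowest point of its wheel, mid-width; z up; it rolls along x, axle along y. Rubber wheel 40 mm diameter, 20 mm wide, free-turning, in a fork 29 mm wide (y). Steel yoke plate 68 x 44 mm (x, y), underside 44, top 48 mm above the origin. Wooden grip 60 x 20 mm (x, y) from 48 to 96 mm above the origin: pinch it across the 20 mm. Mass 0.3 to 0.5 kg.
- wheel (a joint): Turn of the roller's wheel about its axle (rad), 0 at the start; either direction is fine.
- stand: The roller's stand, fixed to the desk: black open-topped box on a 110 x 90 mm steel foot; opening 46 x 36 mm (x, y), walls 6 mm, rim 52 mm above the desk. At home the roller's yoke plate lies on the rim, its wheel hangs inside clear of the floor, its x along the stand's x (either way round). Origin: centre of underside; z up.
- stand_seat (a point): Where the roller's origin (lowest point of its wheel) lies when the roller is home in the stand: centre of the opening, 8 mm above the desk.
- cap1 (a joint): How far cap 1 of the strip stands proud of fully seated (m), 0 = fully down, at most 0.006; starts 0.0035 to 0.005; centre at block y = -49.5 mm. Each cap slides on its own along the plate's normal against about 4 N of friction and stays where it is left; the wheel bears on two or three caps at once, so 12 to 18 N on it seats them.
- cap2 (a joint): How far cap 2 of the strip stands proud of fully seated (m), 0 = fully down, at most 0.006; starts 0.0035 to 0.005; centre at block y = -40.5 mm. Each cap slides on its own along the plate's normal against about 4 N of friction and stays where it is left; the wheel bears on two or three caps at once, so 12 to 18 N on it seats them.
- cap3 (a joint): How far cap 3 of the strip stands proud of fully seated (m), 0 = fully down, at most 0.006; starts 0.0035 to 0.005; centre at block y = -31.5 mm. Each cap slides on its own along the plate's normal against about 4 N of friction and stays where it is left; the wheel bears on two or three caps at once, so 12 to 18 N on it seats them.
- cap4 (a joint): How far cap 4 of the strip stands proud of fully seated (m), 0 = fully down, at most 0.006; starts 0.0035 to 0.005; centre at block y = -22.5 mm. Each cap slides on its own along the plate's normal against about 4 N of friction and stays where it is left; the wheel bears on two or three caps at once, so 12 to 18 N on it seats them.
- cap5 (a joint): How far cap 5 of the strip stands proud of fully seated (m), 0 = fully down, at most 0.006; starts 0.0035 to 0.005; centre at block y = -13.5 mm. Each cap slides on its own along the plate's normal against about 4 N of friction and stays where it is left; the wheel bears on two or three caps at once, so 12 to 18 N on it seats them.
- cap6 (a joint): How far cap 6 of the strip stands proud of fully seated (m), 0 = fully down, at most 0.006; starts 0.0035 to 0.005; centre at block y = -4.5 mm. Each cap slides on its own along the plate's normal against about 4 N of friction and stays where it is left; the wheel bears on two or three caps at once, so 12 to 18 N on it seats them.
- cap7 (a joint): How far cap 7 of the strip stands proud of fully seated (m), 0 = fully down, at most 0.006; starts 0.0035 to 0.005; centre at block y = +4.5 mm. Each cap slides on its own along the plate's normal against about 4 N of friction and stays where it is left; the wheel bears on two or three caps at once, so 12 to 18 N on it seats them.
- cap8 (a joint): How far cap 8 of the strip stands proud of fully seated (m), 0 = fully down, at most 0.006; starts 0.0035 to 0.005; centre at block y = +13.5 mm. Each cap slides on its own along the plate's normal against about 4 N of friction and stays where it is left; the wheel bears on two or three caps at once, so 12 to 18 N on it seats them.
- cap9 (a joint): How far cap 9 of the strip stands proud of fully seated (m), 0 = fully down, at most 0.006; starts 0.0035 to 0.005; centre at block y = +22.5 mm. Each cap slides on its own along the plate's normal against about 4 N of friction and stays where it is left; the wheel bears on two or three caps at once, so 12 to 18 N on it seats them.
- cap10 (a joint): How far cap 10 of the strip stands proud of fully seated (m), 0 = fully down, at most 0.006; starts 0.0035 to 0.005; centre at block y = +31.5 mm. Each cap slides on its own along the plate's normal against about 4 N of friction and stays where it is left; the wheel bears on two or three caps at once, so 12 to 18 N on it seats them.
- cap11 (a joint): How far cap 11 of the strip stands proud of fully seated (m), 0 = fully down, at most 0.006; starts 0.0035 to 0.005; centre at block y = +40.5 mm. Each cap slides on its own along the plate's normal against about 4 N of friction and stays where it is left; the wheel bears on two or three caps at once, so 12 to 18 N on it seats them.
- cap12 (a joint): How far cap 12 of the strip stands proud of fully seated (m), 0 = fully down, at most 0.006; starts 0.0035 to 0.005; centre at block y = +49.5 mm. Each cap slides on its own along the plate's normal against about 4 N of friction and stays where it is left; the wheel bears on two or three caps at once, so 12 to 18 N on it seats them.
- marker: Marker pen lying on the desk, 17 mm thick, 134 mm long along its x; origin under its middle.
- jar: Small screw-top specimen jar, 50 mm diameter, 62 mm high; origin centre of underside.
- sanitizer: White hand-sanitizer bottle, 64 mm diameter, 150 mm high; origin centre of underside.
- tip_box: Open box of pipette tips, 84 x 122 x 54 mm; origin centre of underside.
- tube_rack: White rack with capped blood tubes, 75 x 160 mm, 88 mm high; origin centre of underside.
- pipette: Pipette lying on the desk, 242 mm long along its x, 28 mm thick; origin under its middle.
Things that resemble listed ones, but are neither listed nor needed, are in the scene too. Leave any red look-alike of the block alone. Leave any pink look-alike of the stand alone.

How it is judged:
By the outcome, as a careful person would: the job done as asked, in the order asked, and still so for the second after the job is handed in, with the robot touching nothing.
It also fails if it takes over 72 s, if anything falls off the work surface, if the arm or the gripper's body presses on something with over 40 N, if the wrist force passes 120 N, or if a joint passes its speed limit or range.

## Working session

There is one attempt and no reset: what is moved stays moved. The work goes in short steps, Python scripts to look and compute and a tool call to move; the robot and the scene stay as the last step left them, time stands still between calls to the robot, and variables do not carry over. Pictures are saved under pics/ and viewed, at most 10 in all, crops included, and the job is handed in when it is done.

Besides the shell and the picture viewer there is one more tool, called by a JSON object that holds its "op" and its "data". apply_moves: Moves the arm, as the interface text tells. Its arguments: {"type":"object","properties":{"series":{"type":"array"},"claw":{"type":"number"},"newtons":{"type":"number"}},"required":["series"]}

```bash
mkdir -p pics
cat > h.py <<'E'
import numpy as np,cv2
from plant import robot
from scipy.spatial.transform import Rotation as R
def grab(n):
    im,d=robot.read_camera(n); np.savez(f'/tmp/{n}.npz',im=im,d=d); return im,d
def load(n):
    z=np.load(f'/tmp/{n}.npz'); return z['im'],z['d']
def cloud(n,d):
    c=robot.calibration(n); v,u=np.mgrid[:d.shape[0],:d.shape[1]]
    P=np.stack([(u-c['cx'])/c['fx']*d,(v-c['cy'])/c['fy']*d,d],-1)
    E=np.array(c['extrinsics']); return (P-E[:3,3])@E[:3,:3]
E
python3 - <<'E'
from h import *
s=robot.read_state();print(s)
for n in('scene','top'):
    im,d=grab(n);cv2.imwrite(f'pics/{n}0.png',cv2.resize(im,(800,600)))
    c=robot.calibration(n);E=np.array(c['extrinsics']);print(n,c['fx'],-E[:3,:3].T@E[:3,3],E[2,:3])
E
```

```text
{'t': 0.0, 'q': array([-1.18840633e+00,  1.31149493e-01,  1.48926833e+00, -2.44568504e-05,
        1.52295651e+00, -8.54336146e-02]), 'dq': array([ 1.59069818e-03, -3.20408081e-04, -1.87179820e-04,  6.97099955e-05,
       -1.92747235e-04,  3.53891674e-04]), 'joint_torque': array([-3.50173323e-03, -5.59843755e+01, -4.91765034e+01,  7.63827679e-02,
        3.52920243e-02, -1.36303606e-04]), 'tool_pos': array([ 0.27048226, -0.53532739,  0.40370011]), 'orientation': array([-3.05432707e+00, -7.27766912e-01,  4.51709957e-04]), 'force': array([-0.36983643, -0.18286765,  0.11902065]), 'wrist_torque': array([ 0.0223576 , -0.030196  ,  0.01431987]), 'gripper_force': 0.0, 'opening': 0.09295337800553374}
scene 348.9413163327214 [0.9402264  0.65558388 0.89313535] [-0.34242977 -0.57861648 -0.74023295]
top 370.79225802943574 [0.42762436 0.00771493 1.08979813] [ 0.10168842  0.00843821 -0.99478051]
```

View pics/scene0.png

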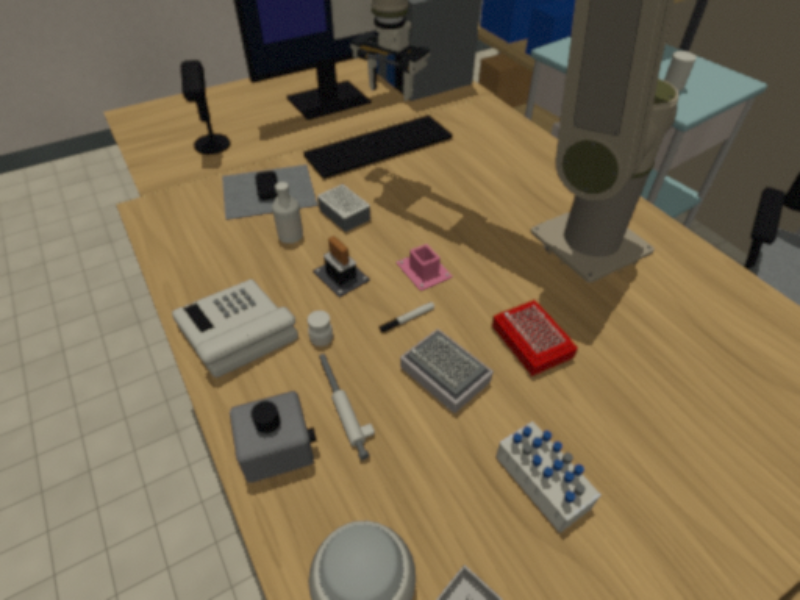

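View pics/top0.png

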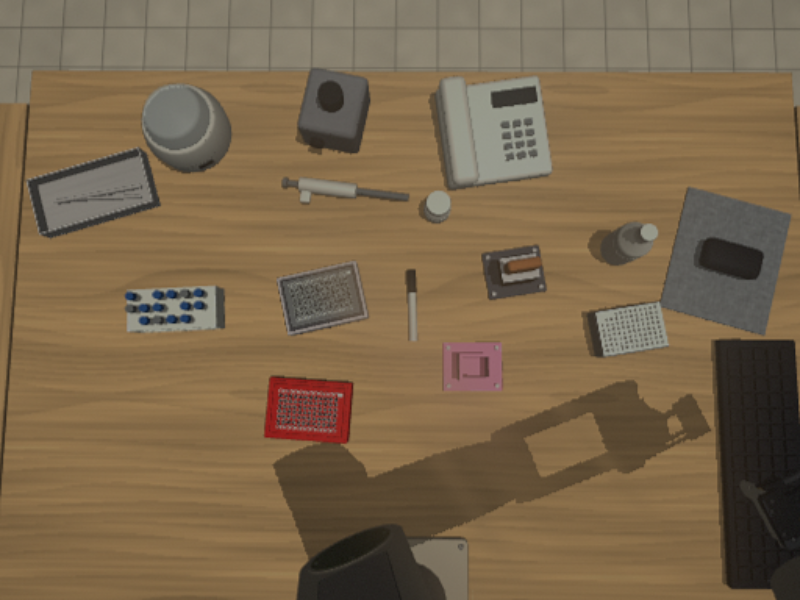

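The top view (800 px) has two block candidates: grey at (322,298) and red at (309,409). Grey is the one, since the red look-alike is excluded. It also has two stand candidates: black with the roller at (515,270) and pink at (472,366). Black is the one, since it holds the roller. Next I confirm both in a crop and measure them.

Run:
```python
from h import *
im,d=load('top')
a=cv2.resize(im[160:220,170:245],(800,640),interpolation=cv2.INTER_CUBIC)[:,:]
a=cv2.resize(im[160:220,170:245],None,fx=5,fy=5,interpolation=cv2.INTER_CUBIC)
b=cv2.resize(im[150:210,295:370],None,fx=5,fy=5,interpolation=cv2.INTER_CUBIC)
ims,ds=load('scene')
c=cv2.resize(ims[205:265,250:325],None,fx=5,fy=5,interpolation=cv2.INTER_CUBIC)
e=cv2.resize(ims[140:200,190:265],None,fx=5,fy=5,interpolation=cv2.INTER_CUBIC)
cv2.imwrite('pics/crop1.png',np.vstack([np.hstack([a,b]),np.hstack([c,e])]))
P=cloud('top',d)
def rect(sel,m):
    p=P[sel][m(P[sel][:,2])]
    r=cv2.minAreaRect((p[:,:2]*1000).astype(np.float32)); print(len(p),r,np.percentile(p[:,2],[5,50,95]))
S=np.s_[160:220,170:245]; rect(S,lambda z:(z>.025)&(z<.2)); rect(S,lambda z:(z>.046)&(z<.2)); rect(S,lambda z:(z>.034)&(z<.043))
T=np.s_[150:196,300:360]; rect(T,lambda z:z>.085); rect(T,lambda z:(z>.045)&(z<.068)); rect(T,lambda z:(z>.004)&(z<.02))
Q=cloud('scene',ds)
for n,C in(('top',P),('scene',Q)):
    m=(C[...,2]>.075)&(np.abs(C[...,0]-.55)<.12)&(np.abs(C[...,1]+.15)<.1);print(n,m.sum(),C[m].mean(0),C[m].min(0),C[m].max(0))
    m=(abs(C[...,2])<.01)&(np.abs(C[...,0]-.35)<.1)&(np.abs(C[...,1])<.1);print('desk',C[m].mean(0)[2])
```

```text
Traceback (most recent call last):
IndexError: boolean index did not match indexed array along axis 1; size of axis is 75 but size of corresponding boolean axis is 3
```

View pics/crop1.png

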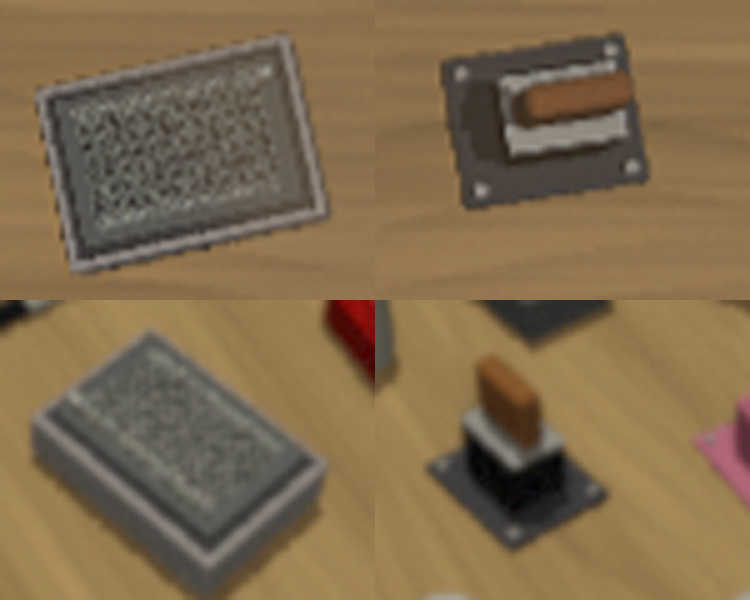

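The crops confirm the grey block (top px ~(206,190)) with white rows at both edges, and the black stand (top px ~(330,174)) holding the roller by its wooden grip. I'll measure both now.

Run:
```python
from h import *
im,d=load('top');ims,ds=load('scene')
P=cloud('top',d);Q=cloud('scene',ds)
def rect(C,box,lo,hi,t):
    x0,x1,y0,y1=box
    m=(C[...,0]>x0)&(C[...,0]<x1)&(C[...,1]>y0)&(C[...,1]<y1)&(C[...,2]>lo)&(C[...,2]<hi)
    p=C[m]; (c,s,a)=cv2.minAreaRect((p[:,:2]*1000).astype(np.float32)); print(t,len(p),np.round(c,1),np.round(s,1),round(a,2),'mean',np.round(p.mean(0)*1000,1),'zpct',np.round(np.percentile(p[:,2],[5,50,95])*1000,1))
    return p
print('ctr',P[190,206],P[174,330])
b=P[190,206];s=P[174,330]
for C,n in((P,'top'),(Q,'scene')):
    B=(b[0]-.11,b[0]+.11,b[1]-.13,b[1]+.13)
    rect(C,B,.025,.2,n+' block'); rect(C,B,.046,.2,n+' plate')
    S=(s[0]-.07,s[0]+.07,s[1]-.09,s[1]+.09)
    rect(C,S,.095,.2,n+' grip'); rect(C,S,.07,.2,n+' grip+');rect(C,S,.05,.065,n+' yoke');rect(C,S,.003,.02,n+' foot')
    m=(abs(C[...,2])<.012)&(np.abs(C[...,0]-.47)<.05)&(np.abs(C[...,1]+.02)<.03);print('desk',np.median(C[m][:,2]))
```

```text
ctr [0.53809265 0.1537433  0.05198121] [ 0.58270106 -0.19227226  0.06986348]
top block 1992 [540.  156.7] [109.5 150.1] 13.15 mean [538.7 155.2  46.1] zpct [38.2 46.9 53.6]
top plate 1148 [543.  158.2] [ 93.8 135.4] 14.73 mean [539.8 158.5  49.5] zpct [46.4 48.9 55.7]
top grip 163 [ 594.2 -200.4] [20.1 59.8] 8.91 mean [ 593.1 -199.3  102.9] zpct [ 97.2 103.  106.9]
top grip+ 194 [ 593.9 -200.3] [20.3 60.2] 9.57 mean [ 591.8 -198.1   99.6] zpct [ 78.9 102.6 106.8]
top yoke 222 [ 594.1 -200.3] [48.  68.5] 8.73 mean [ 589.8 -196.9   56.4] zpct [52.4 56.4 61.1]
top foot 832 [ 582.9 -193.3] [177. 139.] 88.69 mean [ 585.  -192.5    6.3] zpct [ 3.2  6.  10.2]
desk 0.0005317827476564246
scene block 1554 [539.6 157.2] [109.7 150.9] 13.38 mean [546.  165.9  45.1] zpct [32.5 46.8 53.7]
scene plate 856 [539.9 157.7] [ 86.3 129.3] 13.07 mean [540.9 162.2  49.5] zpct [46.5 48.9 55.6]
scene grip 79 [ 594.8 -200.5] [19.9 57.6] 11.37 mean [ 595.6 -196.7  102.3] zpct [ 96.  102.8 105.5]
scene grip+ 147 [ 594.5 -199.1] [20.7 60.2] 8.8 mean [ 597.1 -193.1   93.2] zpct [ 73.1  97.  105.3]
scene yoke 110 [ 596.  -200.1] [48.1 67.6] 13.4 mean [ 602.2 -191.5   56. ] zpct [52.3 55.8 61.6]
scene foot 374 [ 583.8 -191.3] [176.5 136.5] 88.51 mean [ 597.3 -181.4    7.1] zpct [ 3.3  6.5 15.6]
desk 0.0007197673472598635
```

{"op": "apply_moves", "data": {"series": [[[36.7, -12.8, 0], [0, 0, 0]], [[36.7, -12.8, 0], [0, 0, 0]], [[36.7, -12.8, 0], [0, 0, 0]], [[36.7, -12.8, 0], [0, 0, 0]], [[36.7, -12.8, 0], [0, 0, 0]], [[36.7, -12.8, 0], [0, 0, 0]], [[36.7, -12.8, 0], [0, 0, 0]], [[36.7, -12.8, 0], [0, 0, 0]], [[36.7, -12.8, 0], [0, 0, 0]], [[36.7, -12.8, 0], [0, 0, 0]], [[36.7, -12.8, 0], [0, 0, 0]], [[36.7, -12.8, 0], [0, 0, 0]]], "claw": 1, "newtons": 50}}

```text
t: 1.1
tool_pos: [0.5954, -0.1981, 0.4042]
orientation: [-3.056, -0.728, 0.001]
force: [0.5, -0.4, 0.0]
opening: 0.093
gripper_force: 0.0
```

{"op": "apply_moves", "data": {"series": [[[0, 0, 0], [0, 0, -0.11]], [[0, 0, 0], [0, 0, -0.11]], [[0, 0, 10], [0, 0, -0.11]], [[0, 0, 10], [0, 0, -0.11]], [[0, 0, 10], [0, 0, -0.11]], [[0, 0, 10], [0, 0, -0.11]], [[0, 0, 10], [0, 0, -0.11]], [[0, 0, 10], [0, 0, -0.11]], [[0, 0, 10], [0, 0, -0.11]], [[0, 0, 10], [0, 0, -0.11]], [[0, 0, 10], [0, 0, -0.11]], [[0, 0, 0], [0, 0, -0.06]]]}}

```text
t: 2.1
tool_pos: [0.5934, -0.1995, 0.3114]
orientation: [-2.018, -2.402, 0.002]
force: [-0.8, 0.9, -0.7]
opening: 0.093
gripper_force: 0.0
```

```bash
cat >> h.py <<'E'
def pose():
    s=robot.read_state();M=R.from_rotvec(s['orientation']).as_matrix();return s,s['tool_pos'],M
def goto(xyz,yaw):  # tool-frame shift (before turn) in mm and turn: tool z down, tool y at yaw deg (mod 180)
    s,p,M=pose(); y=np.array([np.cos(np.radians(yaw)),np.sin(np.radians(yaw)),0]); y*=np.sign(y@M[:,1])
    z=np.array([0,0,-1.]);T=np.stack([np.cross(y,z),y,z],1)
    rv=R.from_matrix(M.T@T).as_rotvec()
    print('t',round(s['t'],2),'p',np.round(p*1000,1),'yaw',round(np.degrees(np.arctan2(M[1,1],M[0,1])),2),'F',np.round(s['force'],1),'q6',round(s['q'][5],2))
    print(' shift mm (tool now)',np.round(M.T@(np.array(xyz)-p)*1000,1),'(after turn)',np.round(T.T@(np.array(xyz)-p)*1000,1),'turn',np.round(rv,4))
E
python3 - <<'E'
from h import *
goto([.5943,-.2003,.249],9.5)
im,d=load('top');ims,ds=load('scene')
# edge yaw + foot
for n,dd in(('top',d),('scene',ds)):
    C=cloud(n,dd)
    u=np.array([np.cos(np.radians(9.5)),np.sin(np.radians(9.5))]);v=np.array([-u[1],u[0]])
    # block strip profile: block frame
    a=np.radians(13.2);ux=np.array([np.cos(a),np.sin(a)]);uy=np.array([-ux[1],ux[0]])
    q=C[...,:2]-[.5398,.157];bx=q@ux;by=q@uy
    for sx in(.0315,-.0315):
        m=(abs(bx-sx)<.006)&(abs(by)<.053)&(C[...,2]>.044)&(C[...,2]<.07)
        A=np.c_[by[m],np.ones(m.sum())];print(n,sx,m.sum(),'slope,z',np.linalg.lstsq(A,C[...,2][m],rcond=None)[0])
    m=(abs(bx)<.02)&(abs(by)<.045)&(C[...,2]>.04)
    A=np.c_[by[m],np.ones(m.sum())];print(n,'mid',np.linalg.lstsq(A,C[...,2][m],rcond=None)[0])
E
```

```text
t 2.1 p [ 593.4 -199.5  311.4] yaw 9.92 F [-0.8  0.9 -0.7] q6 -0.58
 shift mm (tool now) [-1.1  1.  62.4] (after turn) [-1.   0.7 62.4] turn [-0.0041 -0.0026  0.0074]
top 0.0315 153 slope,z [0.01225115 0.05225959]
top -0.0315 158 slope,z [0.01475695 0.04999648]
top mid [0.00968611 0.04841971]
scene 0.0315 142 slope,z [0.01076808 0.0518458 ]
scene -0.0315 107 slope,z [0.01630062 0.05031715]
scene mid [0.01027087 0.04866192]
```

{"op": "apply_moves", "data": {"series": [[[-0.5, 0.5, 10], [0, 0, 0]], [[-0.5, 0.4, 12], [0, 0, 0]], [[0, 0, 12], [0, 0, 0]], [[0, 0, 12], [0, 0, 0]], [[0, 0, 10], [0, 0, 0]], [[0, 0, 6], [0, 0, 0]], [[0, 0, 0], [0, 0, 0]]]}}

```text
t: 2.68
tool_pos: [0.5947, -0.2003, 0.2502]
orientation: [-2.027, -2.396, 0.002]
force: [-0.6, 0.2, -0.2]
opening: 0.093
gripper_force: 0.0
```

{"op": "apply_moves", "data": {"series": [[[0, 0, 0], [0, 0, 0]], [[0, 0, 0], [0, 0, 0]], [[0, 0, 0], [0, 0, 0]], [[0, 0, 0], [0, 0, 0]], [[0, 0, 0], [0, 0, 0]], [[0, 0, 0], [0, 0, 0]], [[0, 0, 0], [0, 0, 0]], [[0, 0, 0], [0, 0, 0]], [[0, 0, 0], [0, 0, 0]], [[0, 0, 0], [0, 0, 0]]], "claw": 0, "newtons": 55}}

```text
t: 3.52
tool_pos: [0.5954, -0.2007, 0.2527]
orientation: [-2.028, -2.399, 0.0]
force: [-0.8, -0.1, 0.3]
opening: 0.031
gripper_force: 0.0
```

Run:
```python
from h import *
goto([.5943,-.2003,.249],9.5);print(robot.read_state()['opening'],robot.read_state()['gripper_force'])
```

```text
t 3.52 p [ 595.4 -200.7  252.7] yaw 9.57 F [-0.8 -0.1  0.3] q6 -0.57
 shift mm (tool now) [ 0.6 -1.   3.7] (after turn) [ 0.6 -1.   3.7] turn [-0.0001 -0.0001  0.0011]
0.0310173658801344 0.0
```

{"op": "apply_moves", "data": {"series": [[[0, 0, 0], [0, 0, 0]], [[0, 0, 0], [0, 0, 0]], [[0, 0, 0], [0, 0, 0]], [[0, 0, 0], [0, 0, 0]], [[0, 0, 0], [0, 0, 0]]]}}

```text
t: 3.93
tool_pos: [0.5954, -0.2007, 0.2527]
orientation: [-2.028, -2.399, 0.0]
force: [-1.4, 0.2, 0.2]
opening: 0.0196
gripper_force: 55.0
```

{"op": "apply_moves", "data": {"series": [[[0, 0, 0], [0, 0, 0]], [[0, 0, 0], [0, 0, 0]]]}}

```text
t: 4.1
tool_pos: [0.5954, -0.2007, 0.2527]
orientation: [-2.028, -2.399, 0.0]
force: [-2.1, -0.3, 0.2]
opening: 0.0197
gripper_force: 55.0
```

{"op": "apply_moves", "data": {"series": [[[0, 0, -3], [0, 0, 0]], [[0, 0, -6], [0, 0, 0]], [[0, 0, -10], [0, 0, 0]], [[0, 0, -13], [0, 0, 0]], [[0, 0, -13], [0, 0, 0]], [[0, 0, -13], [0, 0, 0]], [[0, 0, -13], [0, 0, 0]], [[0, 0, -10], [0, 0, 0]], [[0, 0, -6], [0, 0, 0]], [[0, 0, -3], [0, 0, 0]], [[0, 0, 0], [0, 0, 0]], [[0, 0, 0], [0, 0, 0]]]}}

```text
t: 5.1
tool_pos: [0.5953, -0.2006, 0.3422]
orientation: [-2.028, -2.398, 0.0]
force: [-1.2, -0.7, -3.4]
opening: 0.0199
gripper_force: 55.0
```

Run:
```python
from h import *
goto([.5808,.1204,.3427],13.2)
im,d=grab('scene')
cv2.imwrite('pics/lift.png',cv2.resize(im[100:260,130:340],None,fx=3,fy=3,interpolation=cv2.INTER_CUBIC))
```

```text
t 5.1 p [ 595.3 -200.6  342.2] yaw 9.57 F [-1.2 -0.7 -3.4] q6 -0.57
 shift mm (tool now) [319.   39.1  -0.4] (after turn) [315.8  59.2  -0.5] turn [-0.0006 -0.0004 -0.0634]
```

View pics/lift.png

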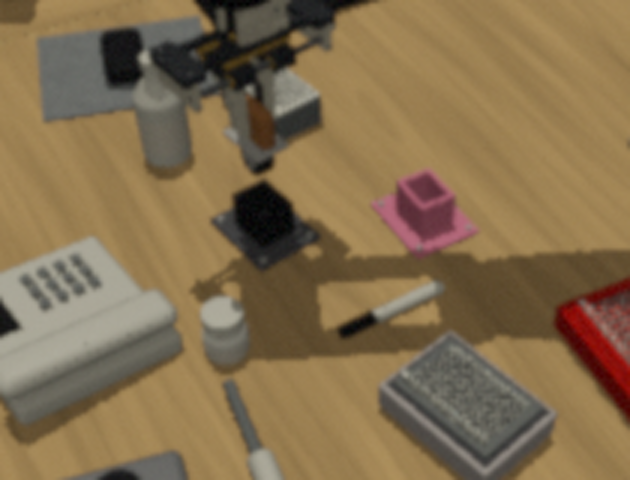

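The roller is held upright above the black stand at crop px (262,150), and the stand is now empty. Next I carry the roller to the strip's −y end.

{"op": "apply_moves", "data": {"series": [[[15, 1.9, 0], [0, 0, 0]], [[30, 3.7, 0], [0, 0, 0]], [[36, 4.4, 0], [0, 0, 0]], [[36, 4.4, 0], [0, 0, 0]], [[36, 4.4, 0], [0, 0, 0]], [[36, 4.4, 0], [0, 0, 0]], [[36, 4.4, 0], [0, 0, 0]], [[36, 4.4, 0], [0, 0, 0]], [[32, 4, 0], [0, 0, 0]], [[18, 2.2, 0], [0, 0, 0]], [[8, 0.9, 0], [0, 0, -0.032]], [[0, 0, 0], [0, 0, -0.032]]]}}

```text
t: 6.15
tool_pos: [0.5802, 0.1229, 0.3419]
orientation: [-1.943, -2.467, 0.001]
force: [0.6, -1.6, -3.4]
opening: 0.0195
gripper_force: 55.0
```

{"op": "apply_moves", "data": {"series": [[[0, 0, 8], [0, 0, 0]], [[0, 0, 10], [0, 0, 0]], [[0, 0, 7], [0, 0, 0]], [[0, 0, 0], [0, 0, 0]], [[0, 0, 0], [0, 0, 0]]]}}

```text
t: 6.57
tool_pos: [0.5805, 0.1197, 0.3162]
orientation: [-1.951, -2.46, 0.003]
force: [0.1, -0.3, -2.5]
opening: 0.0196
gripper_force: 55.0
```

Run:
```python
from h import *
goto([.5808,.1204,.3027],13.2)
for n in('top','scene'):
    im,d=grab(n); C=cloud(n,d)
    a=np.radians(13.2);ux=np.array([np.cos(a),np.sin(a)]);uy=np.array([-ux[1],ux[0]])
    q=C[...,:2]-[.5398,.157];bx=q@ux;by=q@uy
    m=(abs(bx-.0315)<.03)&(abs(by)<.12)&(C[...,2]>.1)&(C[...,2]<.175); 
    if m.sum(): print(n,m.sum(),'tool in block frame',bx[m].min(),bx[m].max(),by[m].min(),by[m].max())
im,d=load('scene')
c=robot.calibration('scene');E=np.array(c['extrinsics']);p=E[:3,:3]@[.5705,.1642,.06]+E[:3,3];u=int(c['fx']*p[0]/p[2]+c['cx']);v=int(c['fy']*p[1]/p[2]+c['cy'])
cv2.imwrite('pics/near.png',cv2.resize(im[v-70:v+50,u-80:u+80],None,fx=5,fy=5,interpolation=cv2.INTER_CUBIC));print(u,v)
```

```text
t 6.57 p [580.5 119.7 316.2] yaw 13.16 F [ 0.1 -0.3 -2.5] q6 -0.11
 shift mm (tool now) [ 0.6  0.4 13.5] (after turn) [ 0.6  0.4 13.5] turn [-0.0027 -0.0003 -0.0006]
scene 357 tool in block frame 0.003749416916593175 0.056981648229721044 -0.07921397966901629 -0.010728432981508376
278 234
```

View pics/near.png

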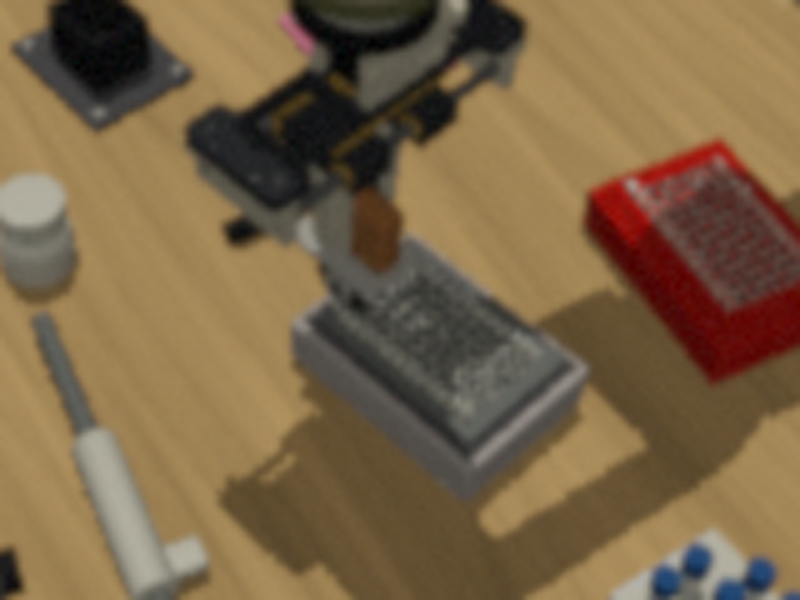

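The image shows the wheel (crop px ~(352,295)) above the −y end of the far white cap strip, which runs (345,310) to (465,400). Now I lower it gently.

{"op": "apply_moves", "data": {"series": [[[0, 0, 3], [0, 0, 0]], [[0, 0, 2], [0, 0, 0]], [[0, 0, 1], [0, 0, 0]], [[0, 0, 0], [0, 0, 0]]]}}

```text
t: 7.0
tool_pos: [0.5809, 0.1203, 0.3115]
orientation: [-1.951, -2.462, 0.0]
force: [-0.0, -0.5, -2.4]
opening: 0.0198
gripper_force: 55.0
```

{"op": "apply_moves", "data": {"series": [[[0, 0, 1.5], [0, 0, 0]], [[0, 0, 0], [0, 0, 0]]]}}

```text
t: 7.17
tool_pos: [0.5809, 0.1204, 0.31]
orientation: [-1.95, -2.463, 0.0]
force: [0.1, -0.4, -3.8]
opening: 0.0194
gripper_force: 55.0
```

{"op": "apply_moves", "data": {"series": [[[0, 0, 1.5], [0, 0, 0]], [[0, 0, 0], [0, 0, 0]]]}}

```text
t: 7.33
tool_pos: [0.5809, 0.1204, 0.3085]
orientation: [-1.95, -2.462, 0.0]
force: [-0.7, 0.1, -3.6]
opening: 0.0202
gripper_force: 55.0
```

{"op": "apply_moves", "data": {"series": [[[0, 0, 1.5], [0, 0, 0]], [[0, 0, 0], [0, 0, 0]]]}}

```text
t: 7.5
tool_pos: [0.5809, 0.1204, 0.3069]
orientation: [-1.95, -2.462, 0.0]
force: [0.1, -0.6, -4.0]
opening: 0.0199
gripper_force: 55.0
```

{"op": "apply_moves", "data": {"series": [[[0, 0, 1.5], [0, 0, 0]], [[0, 0, 0], [0, 0, 0]]]}}

```text
t: 7.67
tool_pos: [0.5809, 0.1204, 0.3054]
orientation: [-1.95, -2.463, 0.0]
force: [-0.2, 0.2, -3.5]
opening: 0.0195
gripper_force: 55.0
```

{"op": "apply_moves", "data": {"series": [[[0, 0, 1], [0, 0, 0]], [[0, 0, 0], [0, 0, 0]]]}}

```text
t: 7.83
tool_pos: [0.5809, 0.1204, 0.3045]
orientation: [-1.95, -2.462, 0.0]
force: [-0.3, -0.4, -3.9]
opening: 0.0196
gripper_force: 55.0
```

{"op": "apply_moves", "data": {"series": [[[0, 0, 1], [0, 0, 0]], [[0, 0, 0], [0, 0, 0]]]}}

```text
t: 8.0
tool_pos: [0.581, 0.1204, 0.3036]
orientation: [-1.951, -2.463, 0.0]
force: [0.2, 0.7, -4.2]
opening: 0.0198
gripper_force: 55.0
```

{"op": "apply_moves", "data": {"series": [[[0, 0, 1], [0, 0, 0]], [[0, 0, 0], [0, 0, 0]]]}}

```text
t: 8.17
tool_pos: [0.5809, 0.1204, 0.3025]
orientation: [-1.951, -2.462, 0.0]
force: [0.5, 0.8, -3.1]
opening: 0.02
gripper_force: 55.0
```

{"op": "apply_moves", "data": {"series": [[[0, 0, 1], [0, 0, 0]], [[0, 0, 0], [0, 0, 0]]]}}

```text
t: 8.33
tool_pos: [0.5809, 0.1204, 0.3015]
orientation: [-1.951, -2.463, 0.0]
force: [-0.8, -0.4, -3.5]
opening: 0.0198
gripper_force: 55.0
```

{"op": "apply_moves", "data": {"series": [[[0, 0, 1], [0, 0, 0]], [[0, 0, 0], [0, 0, 0]]]}}

```text
t: 8.5
tool_pos: [0.5811, 0.1204, 0.3009]
orientation: [1.95, 2.462, 0.0]
force: [0.0, 0.3, -1.8]
opening: 0.0202
gripper_force: 55.0
```

{"op": "apply_moves", "data": {"series": [[[0, 0, 0.7], [0, 0, 0]], [[0, 0, 0], [0, 0, 0]]]}}

```text
t: 8.67
tool_pos: [0.5811, 0.1204, 0.3004]
orientation: [1.95, 2.462, 0.001]
force: [-0.6, 0.1, 1.0]
opening: 0.0195
gripper_force: 55.0
```

{"op": "apply_moves", "data": {"series": [[[0, 0, 0.7], [0, 0, 0]], [[0, 0, 0], [0, 0, 0]]]}}

```text
t: 8.83
tool_pos: [0.5812, 0.1204, 0.3]
orientation: [1.95, 2.462, 0.001]
force: [-2.5, 0.3, 4.7]
opening: 0.0197
gripper_force: 55.0
```

{"op": "apply_moves", "data": {"series": [[[0, 0, 0.7], [0, 0, 0]], [[0, 0, 0], [0, 0, 0]]]}}

```text
t: 9.0
tool_pos: [0.5811, 0.1204, 0.2992]
orientation: [1.95, 2.462, 0.001]
force: [-1.9, 0.4, 4.6]
opening: 0.0195
gripper_force: 55.0
```

{"op": "apply_moves", "data": {"series": [[[0, 0, 0.7], [0, 0, 0]], [[0, 0, 0], [0, 0, 0]]]}}

```text
t: 9.17
tool_pos: [0.5811, 0.1204, 0.2984]
orientation: [1.95, 2.462, 0.001]
force: [-1.9, 0.6, 4.9]
opening: 0.0198
gripper_force: 55.0
```

{"op": "apply_moves", "data": {"series": [[[0, 0, 0.7], [0, 0, 0]], [[0, 0, 0], [0, 0, 0]]]}}

```text
t: 9.33
tool_pos: [0.5812, 0.1203, 0.2979]
orientation: [1.95, 2.462, 0.001]
force: [-0.7, -0.7, 5.8]
opening: 0.0196
gripper_force: 55.0
```

{"op": "apply_moves", "data": {"series": [[[0, 0, 0.5], [0, 0, 0]], [[0, 0, 0], [0, 0, 0]]]}}

```text
t: 9.5
tool_pos: [0.5813, 0.1202, 0.2976]
orientation: [1.95, 2.462, 0.001]
force: [-2.6, -1.9, 7.9]
opening: 0.0198
gripper_force: 55.0
```

{"op": "apply_moves", "data": {"series": [[[0, 0, 0.4], [0, 0, 0]], [[0, 0, 0], [0, 0, 0]]]}}

```text
t: 9.67
tool_pos: [0.5813, 0.1201, 0.2973]
orientation: [1.95, 2.462, 0.001]
force: [-3.1, -2.6, 8.1]
opening: 0.0196
gripper_force: 55.0
```

{"op": "apply_moves", "data": {"series": [[[0, 0, 0.3], [0, 0, 0]], [[0, 0, 0], [0, 0, 0]]]}}

```text
t: 9.83
tool_pos: [0.5813, 0.1201, 0.2971]
orientation: [1.95, 2.461, 0.001]
force: [-1.8, -2.5, 9.2]
opening: 0.0195
gripper_force: 55.0
```

{"op": "apply_moves", "data": {"series": [[[-2, 0, 0.1], [0, 0, 0]], [[-2, 0, 0], [0, 0, 0]], [[-2, 0, 0], [0, 0, 0]], [[0, 0, 0], [0, 0, 0]]]}}

```text
t: 10.17
tool_pos: [0.5826, 0.1142, 0.296]
orientation: [1.951, 2.462, 0.0]
force: [0.2, -0.7, 3.2]
opening: 0.02
gripper_force: 55.0
```

{"op": "apply_moves", "data": {"series": [[[2, 0, 0], [0, 0, 0]], [[2, 0, 0], [0, 0, 0]], [[2, 0, 0], [0, 0, 0]], [[0, 0, 0], [0, 0, 0]]]}}

```text
t: 10.5
tool_pos: [0.5811, 0.1206, 0.2963]
orientation: [1.95, 2.462, 0.0]
force: [0.1, -2.9, 4.8]
opening: 0.0198
gripper_force: 55.0
```

{"op": "apply_moves", "data": {"series": [[[0, 0, 0.4], [0, 0, 0]], [[0, 0, 0], [0, 0, 0]]]}}

```text
t: 10.67
tool_pos: [0.5811, 0.1205, 0.2959]
orientation: [1.95, 2.462, 0.001]
force: [-1.8, -2.6, 4.9]
opening: 0.0196
gripper_force: 55.0
```

{"op": "apply_moves", "data": {"series": [[[0, 0, 0.3], [0, 0, 0]], [[0, 0, 0], [0, 0, 0]]]}}

```text
t: 10.83
tool_pos: [0.5812, 0.1205, 0.2959]
orientation: [1.95, 2.462, 0.001]
force: [-1.1, -1.9, 6.7]
opening: 0.0195
gripper_force: 55.0
```

{"op": "apply_moves", "data": {"series": [[[-2, 0, 0], [0, 0, 0]], [[-2, 0, 0], [0, 0, 0]], [[-2, 0, 0], [0, 0, 0]], [[0, 0, 0], [0, 0, 0]]]}}

```text
t: 11.17
tool_pos: [0.5825, 0.1146, 0.2955]
orientation: [1.95, 2.463, 0.001]
force: [-0.7, -0.2, 5.0]
opening: 0.0195
gripper_force: 55.0
```

{"op": "apply_moves", "data": {"series": [[[0, 0, 0.4], [0, 0, 0]], [[0, 0, 0], [0, 0, 0]]]}}

```text
t: 11.33
tool_pos: [0.5825, 0.1147, 0.2954]
orientation: [1.95, 2.462, 0.001]
force: [-1.5, -1.3, 6.6]
opening: 0.0199
gripper_force: 55.0
```

{"op": "apply_moves", "data": {"series": [[[0, 0, 0.3], [0, 0, 0]], [[0, 0, 0], [0, 0, 0]]]}}

```text
t: 11.5
tool_pos: [0.5825, 0.1148, 0.2953]
orientation: [1.95, 2.462, 0.001]
force: [-2.1, -0.8, 8.8]
opening: 0.0197
gripper_force: 55.0
```

{"op": "apply_moves", "data": {"series": [[[2, 0, 0.2], [0, 0, 0]], [[2.5, 0, 0], [0, 0, 0]], [[2.5, 0, 0], [0, 0, 0]], [[2.5, 0, 0], [0, 0, 0]], [[0, 0, 0], [0, 0, 0]]]}}

```text
t: 11.92
tool_pos: [0.5804, 0.1241, 0.2955]
orientation: [1.95, 2.462, 0.001]
force: [-2.2, -2.5, 9.9]
opening: 0.0197
gripper_force: 55.0
```

{"op": "apply_moves", "data": {"series": [[[2, 0, 0], [0, 0, 0]], [[2.5, 0, 0], [0, 0, 0]], [[2.5, 0, 0], [0, 0, 0]], [[2, 0, 0], [0, 0, 0]], [[0, 0, 0], [0, 0, 0]]]}}

```text
t: 12.33
tool_pos: [0.5784, 0.1328, 0.2956]
orientation: [1.95, 2.462, 0.001]
force: [-2.8, -3.0, 10.9]
opening: 0.0193
gripper_force: 55.0
```

{"op": "apply_moves", "data": {"series": [[[2, 0, 0], [0, 0, 0]], [[2.5, 0, -0.1], [0, 0, 0]], [[2.5, 0, 0], [0, 0, 0]], [[2, 0, 0], [0, 0, 0]], [[0, 0, 0], [0, 0, 0]]]}}

```text
t: 12.75
tool_pos: [0.5764, 0.1416, 0.2958]
orientation: [1.949, 2.462, 0.002]
force: [-1.7, -2.2, 11.6]
opening: 0.0197
gripper_force: 55.0
```

{"op": "apply_moves", "data": {"series": [[[2, 0, 0], [0, 0, 0]], [[2.5, 0, -0.1], [0, 0, 0]], [[2.5, 0, 0], [0, 0, 0]], [[2, 0, 0], [0, 0, 0]], [[0, 0, 0], [0, 0, 0]]]}}

```text
t: 13.17
tool_pos: [0.5744, 0.1504, 0.296]
orientation: [1.949, 2.462, 0.002]
force: [-1.2, -2.4, 11.1]
opening: 0.0196
gripper_force: 55.0
```

{"op": "apply_moves", "data": {"series": [[[2, 0, 0], [0, 0, 0]], [[2.5, 0, -0.1], [0, 0, 0]], [[2.5, 0, 0], [0, 0, 0]], [[2, 0, 0], [0, 0, 0]], [[0, 0, 0], [0, 0, 0]]]}}

```text
t: 13.58
tool_pos: [0.5724, 0.1592, 0.2961]
orientation: [1.949, 2.461, 0.003]
force: [-1.2, -1.6, 10.0]
opening: 0.0197
gripper_force: 55.0
```

{"op": "apply_moves", "data": {"series": [[[2, 0, 0], [0, 0, 0]], [[2.5, 0, -0.1], [0, 0, 0]], [[2.5, 0, 0], [0, 0, 0]], [[2, 0, 0], [0, 0, 0]], [[0, 0, 0], [0, 0, 0]]]}}

```text
t: 14.0
tool_pos: [0.5704, 0.1679, 0.2962]
orientation: [1.949, 2.461, 0.003]
force: [-0.5, -1.5, 10.2]
opening: 0.0194
gripper_force: 55.0
```

{"op": "apply_moves", "data": {"series": [[[2, 0, 0], [0, 0, 0]], [[2.5, 0, -0.1], [0, 0, 0]], [[2.5, 0, 0], [0, 0, 0]], [[2, 0, 0], [0, 0, 0]], [[0, 0, 0], [0, 0, 0]]]}}

```text
t: 14.42
tool_pos: [0.5683, 0.1767, 0.2964]
orientation: [1.949, 2.462, 0.003]
force: [-1.6, -2.0, 10.9]
opening: 0.0194
gripper_force: 55.0
```

{"op": "apply_moves", "data": {"series": [[[2, 0, 0], [0, 0, 0]], [[2.5, 0, -0.1], [0, 0, 0]], [[2.5, 0, 0], [0, 0, 0]], [[2, 0, 0], [0, 0, 0]], [[0, 0, 0], [0, 0, 0]]]}}

```text
t: 14.83
tool_pos: [0.5663, 0.1855, 0.2965]
orientation: [1.949, 2.461, 0.003]
force: [-0.4, -2.1, 10.6]
opening: 0.0197
gripper_force: 55.0
```

{"op": "apply_moves", "data": {"series": [[[2, 0, 0], [0, 0, 0]], [[2.5, 0, -0.1], [0, 0, 0]], [[2.5, 0, 0], [0, 0, 0]], [[2, 0, 0], [0, 0, 0]], [[0, 0, 0], [0, 0, 0]]]}}

```text
t: 15.25
tool_pos: [0.5642, 0.1942, 0.2965]
orientation: [1.949, 2.462, 0.003]
force: [-0.4, -1.3, 10.9]
opening: 0.0195
gripper_force: 55.0
```

{"op": "apply_moves", "data": {"series": [[[2, 0, 0], [0, 0, 0]], [[2.5, 0, -0.1], [0, 0, 0]], [[2.5, 0, 0], [0, 0, 0]], [[2, 0, 0], [0, 0, 0]], [[0, 0, 0], [0, 0, 0]]]}}

```text
t: 15.67
tool_pos: [0.5621, 0.2031, 0.2966]
orientation: [1.949, 2.462, 0.003]
force: [-0.6, -1.0, 11.0]
opening: 0.0198
gripper_force: 55.0
```

{"op": "apply_moves", "data": {"series": [[[2, 0, 0], [0, 0, 0]], [[2, 0, -0.1], [0, 0, 0]], [[2, 0, 0], [0, 0, 0]], [[2, 0, 0], [0, 0, 0]], [[0, 0, 0], [0, 0, 0]]]}}

```text
t: 16.08
tool_pos: [0.5603, 0.2111, 0.2966]
orientation: [1.95, 2.462, 0.004]
force: [-0.3, -0.0, 9.8]
opening: 0.0198
gripper_force: 55.0
```

{"op": "apply_moves", "data": {"series": [[[2, 0, 0.1], [0, 0, 0]], [[2, 0, 0.1], [0, 0, 0]], [[0, 0, 0], [0, 0, 0]]]}}

```text
t: 16.33
tool_pos: [0.5593, 0.2151, 0.2965]
orientation: [1.949, 2.462, 0.004]
force: [-0.4, -0.0, 9.5]
opening: 0.0202
gripper_force: 55.0
```

{"op": "apply_moves", "data": {"series": [[[-2, 0, 0], [0, 0, 0]], [[-2, 0, 0], [0, 0, 0]], [[-2, 0, 0], [0, 0, 0]], [[-2, 0, 0], [0, 0, 0]], [[0, 0, 0], [0, 0, 0]]]}}

```text
t: 16.75
tool_pos: [0.5613, 0.2068, 0.2966]
orientation: [1.95, 2.462, 0.004]
force: [-0.3, -0.1, 10.9]
opening: 0.0195
gripper_force: 55.0
```

{"op": "apply_moves", "data": {"series": [[[-2, 0, 0.1], [0, 0, 0]], [[-3, 0, 0], [0, 0, 0]], [[-3, 0, 0.1], [0, 0, 0]], [[-3, 0, 0], [0, 0, 0]], [[-3, 0, 0], [0, 0, 0]], [[-2, 0, 0], [0, 0, 0]], [[0, 0, 0], [0, 0, 0]]]}}

```text
t: 17.33
tool_pos: [0.565, 0.1911, 0.2964]
orientation: [1.95, 2.461, 0.004]
force: [-0.2, -0.3, 10.4]
opening: 0.0198
gripper_force: 55.0
```

{"op": "apply_moves", "data": {"series": [[[-2, 0, 0.1], [0, 0, 0]], [[-3, 0, 0], [0, 0, 0]], [[-3, 0, 0.1], [0, 0, 0]], [[-3, 0, 0], [0, 0, 0]], [[-3, 0, 0], [0, 0, 0]], [[-2, 0, 0], [0, 0, 0]], [[0, 0, 0], [0, 0, 0]]]}}

```text
t: 17.92
tool_pos: [0.5687, 0.1755, 0.2963]
orientation: [1.95, 2.461, 0.004]
force: [-0.4, -0.7, 12.2]
opening: 0.0197
gripper_force: 55.0
```

{"op": "apply_moves", "data": {"series": [[[-2, 0, 0.1], [0, 0, 0]], [[-3, 0, 0], [0, 0, 0]], [[-3, 0, 0.1], [0, 0, 0]], [[-3, 0, 0], [0, 0, 0]], [[-3, 0, 0], [0, 0, 0]], [[-2, 0, 0], [0, 0, 0]], [[0, 0, 0], [0, 0, 0]]]}}

```text
t: 18.5
tool_pos: [0.5724, 0.1599, 0.2961]
orientation: [1.95, 2.461, 0.004]
force: [0.2, -0.8, 10.5]
opening: 0.0198
gripper_force: 55.0
```

{"op": "apply_moves", "data": {"series": [[[-2, 0, 0.1], [0, 0, 0]], [[-3, 0, 0], [0, 0, 0]], [[-3, 0, 0.1], [0, 0, 0]], [[-3, 0, 0], [0, 0, 0]], [[-3, 0, 0], [0, 0, 0]], [[-2, 0, 0], [0, 0, 0]], [[0, 0, 0], [0, 0, 0]]]}}

```text
t: 19.08
tool_pos: [0.5761, 0.1443, 0.2958]
orientation: [1.95, 2.461, 0.004]
force: [-0.4, -0.8, 10.8]
opening: 0.0197
gripper_force: 55.0
```

{"op": "apply_moves", "data": {"series": [[[-2, 0, 0.1], [0, 0, 0]], [[-3, 0, 0], [0, 0, 0]], [[-3, 0, 0.1], [0, 0, 0]], [[-3, 0, 0], [0, 0, 0]], [[-3, 0, 0], [0, 0, 0]], [[-2, 0, 0], [0, 0, 0]], [[0, 0, 0], [0, 0, 0]]]}}

```text
t: 19.67
tool_pos: [0.5798, 0.1287, 0.2955]
orientation: [1.95, 2.461, 0.004]
force: [0.1, -0.0, 9.9]
opening: 0.0196
gripper_force: 55.0
```

{"op": "apply_moves", "data": {"series": [[[-2, 0, 0.1], [0, 0, 0]], [[-3, 0, 0], [0, 0, 0]], [[-3, 0, 0.1], [0, 0, 0]], [[-3, 0, 0], [0, 0, 0]], [[-2, 0, 0], [0, 0, 0]], [[0, 0, 0], [0, 0, 0]]]}}

```text
t: 20.17
tool_pos: [0.5827, 0.116, 0.2953]
orientation: [1.95, 2.461, 0.004]
force: [-0.5, -0.6, 9.4]
opening: 0.0199
gripper_force: 55.0
```

{"op": "apply_moves", "data": {"series": [[[0, 0, -5], [0, 0, 0]], [[0, 0, -10], [0, 0, 0]], [[0, 0, -10], [0, 0, 0]], [[0, 0, -10], [0, 0, 0]], [[0, 0, -8], [0, 0, 0]], [[0, 0, 0], [0, 0, 0]], [[0, 0, 0], [0, 0, 0]]]}}

```text
t: 20.75
tool_pos: [0.5823, 0.1161, 0.3378]
orientation: [1.95, 2.462, 0.002]
force: [-0.1, -0.2, -3.3]
opening: 0.0198
gripper_force: 55.0
```

Run:
```python
from h import *
goto([.5954,-.2007,.340],9.57)
grab('top');im,d=grab('scene')
for n,c0 in(('top',load('top')),('scene',(im,d))):
    C=cloud(n,c0[1]);a=np.radians(13.2);ux=np.array([np.cos(a),np.sin(a)]);uy=np.array([-ux[1],ux[0]])
    q=C[...,:2]-[.5398,.157];bx=q@ux;by=q@uy
    for sx in(.0315,-.0315):
        m=(abs(bx-sx)<.006)&(by>-.015)&(by<.053)&(C[...,2]>.044)&(C[...,2]<.07)
        A=np.c_[by[m],np.ones(m.sum())];print(n,sx,m.sum(),'slope,z',np.linalg.lstsq(A,C[...,2][m],rcond=None)[0])
# stand box from foot + rim (scene/top, roller away)
for n in('top','scene'):
    C=cloud(n,load(n)[1]);m=(abs(C[...,0]-.594)<.06)&(abs(C[...,1]+.2)<.06)&(C[...,2]>.044)&(C[...,2]<.06);p=C[m]
    if len(p)>5: print(n,len(p),cv2.minAreaRect((p[:,:2]*1000).astype(np.float32)))
```

```text
t 20.75 p [582.3 116.1 337.8] yaw 13.24 F [-0.1 -0.2 -3.3] q6 -0.12
 shift mm (tool now) [-311.3  -59.8   -2.3] (after turn) [-314.5  -39.7   -2.2] turn [0.0017 0.0001 0.064 ]
top 0.0315 56 slope,z [-0.01816195  0.0510086 ]
top -0.0315 56 slope,z [0.0187305 0.0497245]
scene 0.0315 83 slope,z [0.01527343 0.04955139]
scene -0.0315 70 slope,z [0.01490933 0.05014459]
top 173 ((593.8794555664062, -200.3917236328125), (48.38056564331055, 58.58182907104492), 10.01618480682373)
scene 121 ((593.9541625976562, -200.83001708984375), (49.26864242553711, 62.663753509521484), 9.607138633728027)
```

{"op": "apply_moves", "data": {"series": [[[-15, -2.9, 0], [0, 0, 0]], [[-30, -5.8, 0], [0, 0, 0]], [[-35, -6.7, 0], [0, 0, 0]], [[-35, -6.7, 0], [0, 0, 0]], [[-35, -6.7, 0], [0, 0, 0]], [[-35, -6.7, 0], [0, 0, 0]], [[-35, -6.7, 0], [0, 0, 0]], [[-35, -6.7, 0], [0, 0, 0]], [[-32, -6.1, 0], [0, 0, 0]], [[-17, -3.3, 0], [0, 0, 0]], [[-7.3, -1.5, 0], [0, 0, 0.032]], [[0, 0, 0], [0.0017, 0, 0.032]]]}}

```text
t: 21.85
tool_pos: [0.5946, -0.2026, 0.3358]
orientation: [-2.033, -2.392, 0.003]
force: [-1.0, 0.2, -3.0]
opening: 0.0199
gripper_force: 55.0
```

{"op": "apply_moves", "data": {"series": [[[0, 0, 5], [0, 0, 0]], [[0, 0, 5], [0, 0, 0]], [[0, 0, 0], [0, 0, 0]], [[0, 0, 0], [0, 0, 0]]]}}

```text
t: 22.18
tool_pos: [0.5948, -0.1997, 0.3256]
orientation: [-2.025, -2.398, 0.003]
force: [0.2, -0.7, -3.5]
opening: 0.0199
gripper_force: 55.0
```

Run:
```python
from h import *
goto([.5954,-.2007,.2527],9.57)
im,d=grab('scene');a=cv2.resize(im[100:200,170:270],None,fx=5,fy=5,interpolation=cv2.INTER_CUBIC)
cv2.imwrite('pics/back.png',a)
C=cloud('scene',d);m=(abs(C[...,0]-.594)<.06)&(abs(C[...,1]+.2)<.06)
print([len(C[m&(C[...,2]>z)&(C[...,2]<z+.01)]) for z in(.06,.07,.08,.1,.12)])
k=m&(C[...,2]>.095)&(C[...,2]<.15)
hsv=cv2.cvtColor(im,cv2.COLOR_BGR2HSV);w=k&(hsv[...,1]>110)&(hsv[...,0]<15)
print(w.sum(),C[w].mean(0),C[w].min(0),C[w].max(0))
```

```text
t 22.18 p [ 594.8 -199.7  325.6] yaw 9.65 F [ 0.2 -0.7 -3.5] q6 -0.57
 shift mm (tool now) [-1.1  0.6 72.9] (after turn) [-1.1  0.4 72.9] turn [-0.0033 -0.0012  0.0015]
[0, 0, 3, 25, 57]
14 [ 0.59266314 -0.17200812  0.14216122] [ 0.58470798 -0.17751215  0.13351721] [ 0.60034807 -0.16819205  0.14959336]
```

View pics/back.png

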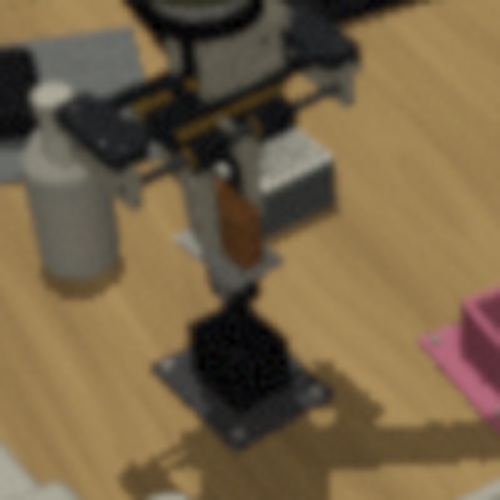

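The roller hangs upright and level above the empty black stand, with the wheel at px (238,298) over the opening (238,325). I lower it with a small correction.

{"op": "apply_moves", "data": {"series": [[[-0.6, 0.3, 6], [-0.003, -0.001, 0]], [[-0.5, 0.2, 8], [0, 0, 0]], [[0, 0, 6], [0, 0, 0]], [[0, 0, 4], [0, 0, 0]], [[0, 0, 4], [0, 0, 0]], [[0, 0, 4], [0, 0, 0]], [[0, 0, 4], [0, 0, 0]]]}}

```text
t: 22.82
tool_pos: [0.5958, -0.2018, 0.2904]
orientation: [2.027, 2.398, 0.001]
force: [-0.5, -0.3, -3.2]
opening: 0.0197
gripper_force: 55.0
```

{"op": "apply_moves", "data": {"series": [[[0, 0, 6], [0, 0, 0]], [[0, 0, 8], [0, 0, 0]], [[0, 0, 8], [0, 0, 0]], [[0, 0, 6], [0, 0, 0]], [[0, 0, 3], [0, 0, 0]], [[0, 0, 2], [0, 0, 0]], [[0, 0, 0], [0, 0, 0]], [[0, 0, 0], [0, 0, 0]]]}}

```text
t: 23.48
tool_pos: [0.5959, -0.2018, 0.258]
orientation: [2.027, 2.398, 0.001]
force: [0.6, -0.1, -3.6]
opening: 0.0196
gripper_force: 55.0
```

{"op": "apply_moves", "data": {"series": [[[1, -0.3, 2], [0, 0, 0]], [[0, 0, 1.5], [0, 0, 0]], [[0, 0, 0], [0, 0, 0]]]}}

```text
t: 23.73
tool_pos: [0.5953, -0.2008, 0.2542]
orientation: [2.027, 2.398, 0.0]
force: [-0.4, -0.5, -3.9]
opening: 0.0198
gripper_force: 55.0
```

{"op": "apply_moves", "data": {"series": [[[0, 0, 1], [0, 0, 0]], [[0, 0, 0], [0, 0, 0]]]}}

```text
t: 23.9
tool_pos: [0.5953, -0.2008, 0.2533]
orientation: [2.027, 2.398, 0.001]
force: [0.8, -0.3, -2.9]
opening: 0.0195
gripper_force: 55.0
```

{"op": "apply_moves", "data": {"series": [[[0, 0, 0.7], [0, 0, 0]], [[0, 0, 0], [0, 0, 0]]]}}

```text
t: 24.07
tool_pos: [0.5954, -0.2009, 0.2528]
orientation: [2.027, 2.397, 0.001]
force: [-0.3, 0.3, -3.5]
opening: 0.02
gripper_force: 55.0
```

{"op": "apply_moves", "data": {"series": [[[0, 0, 0.6], [0, 0, 0]], [[0, 0, 0], [0, 0, 0]]]}}

```text
t: 24.23
tool_pos: [0.5955, -0.2009, 0.2527]
orientation: [2.027, 2.397, 0.001]
force: [-2.5, 0.9, 3.0]
opening: 0.0199
gripper_force: 55.0
```

{"op": "apply_moves", "data": {"series": [[[0, 0, 0.3], [0, 0, 0]], [[0, 0, 0], [0, 0, 0]]]}}

```text
t: 24.4
tool_pos: [0.5954, -0.2009, 0.2527]
orientation: [2.027, 2.397, 0.001]
force: [-3.8, 0.8, 5.6]
opening: 0.02
gripper_force: 55.0
```

The roller is seated at the same height as at the start. I ease off and release.

{"op": "apply_moves", "data": {"series": [[[0, 0, -0.5], [0, 0, 0]], [[0, 0, 0], [0, 0, 0]]]}}

```text
t: 24.57
tool_pos: [0.5954, -0.2009, 0.2527]
orientation: [2.027, 2.397, 0.001]
force: [-2.6, -0.3, 4.0]
opening: 0.0195
gripper_force: 55.0
```

{"op": "apply_moves", "data": {"series": [[[0, 0, 0], [0, 0, 0]], [[0, 0, 0], [0, 0, 0]], [[0, 0, 0], [0, 0, 0]], [[0, 0, 0], [0, 0, 0]], [[0, 0, 0], [0, 0, 0]], [[0, 0, 0], [0, 0, 0]], [[0, 0, 0], [0, 0, 0]], [[0, 0, 0], [0, 0, 0]]], "claw": 1}}

```text
t: 25.23
tool_pos: [0.5954, -0.2009, 0.2522]
orientation: [2.027, 2.398, 0.001]
force: [-0.0, -0.0, 0.5]
opening: 0.0685
gripper_force: 0.0
```

{"op": "apply_moves", "data": {"series": [[[0, 0, -4], [0, 0, 0]], [[0, 0, -8], [0, 0, 0]], [[0, 0, -12], [0, 0, 0]], [[0, 0, -15], [0, 0, 0]], [[0, 0, -20], [0, 0, 0]], [[0, 0, -20], [0, 0, 0]], [[0, 0, -20], [0, 0, 0]], [[0, 0, -20], [0, 0, 0]], [[0, 0, -15], [0, 0, 0]], [[0, 0, -8], [0, 0, 0]], [[0, 0, 0], [0, 0, 0]], [[0, 0, 0], [0, 0, 0]]]}}

```text
t: 26.23
tool_pos: [0.5952, -0.2008, 0.3949]
orientation: [2.027, 2.397, 0.001]
force: [-0.3, 0.0, -1.2]
opening: 0.093
gripper_force: 0.0
```

{"op": "apply_moves", "data": {"series": [[[-20, 0, 0], [0, 0, 0]], [[-30, 0, 0], [0, 0, 0]], [[-30, 0, 0], [0, 0, 0]], [[-30, 0, 0], [0, 0, 0]], [[-30, 0, 0], [0, 0, 0]], [[-20, 0, 0], [0, 0, 0]], [[-10, 0, 0], [0, 0, 0]], [[0, 0, 0], [0, 0, 0]]]}}

```text
t: 26.9
tool_pos: [0.6228, -0.3702, 0.3921]
orientation: [-2.03, -2.396, 0.0]
force: [0.3, -0.1, -0.5]
opening: 0.0929
gripper_force: 0.0
```

Run:
```python
from h import *
for n in('top','scene'):
    im,d=grab(n);C=cloud(n,d)
    m=(abs(C[...,0]-.594)<.06)&(abs(C[...,1]+.2)<.06)
    for lo,hi in((.095,.12),(.05,.065)):
        p=C[m&(C[...,2]>lo)&(C[...,2]<hi)]
        if len(p)>5: print(n,lo,len(p),cv2.minAreaRect((p[:,:2]*1000).astype(np.float32)),np.percentile(p[:,2],[5,50,95]))
    a=np.radians(13.2);ux=np.array([np.cos(a),np.sin(a)]);uy=np.array([-ux[1],ux[0]])
    q=C[...,:2]-[.5398,.157];bx=q@ux;by=q@uy
    for sx in(.0315,-.0315):
        k=(abs(bx-sx)<.006)&(abs(by)<.053)&(C[...,2]>.044)&(C[...,2]<.07)
        A=np.c_[by[k],np.ones(k.sum())];print(n,sx,np.linalg.lstsq(A,C[...,2][k],rcond=None)[0], [round(C[...,2][k&(abs(by-c)<.009)].max()*1000,1) for c in(-.045,-.027,-.009,.009,.027,.045)])
a=cv2.resize(load('scene')[0][130:270,180:340],None,fx=4,fy=4,interpolation=cv2.INTER_CUBIC);cv2.imwrite('pics/end.png',a)
```

```text
top 0.095 159 ((595.0062866210938, -200.63116455078125), (20.067991256713867, 59.10552215576172), 10.365283012390137) [0.09889517 0.10302329 0.10661587]
top 0.05 216 ((593.99462890625, -200.22940063476562), (48.09864044189453, 68.58626556396484), 9.525277137756348) [0.05204227 0.05612657 0.05965759]
top 0.0315 [0.0053084  0.04972552] [np.float64(55.5), np.float64(56.3), np.float64(56.0), np.float64(55.9), np.float64(55.6), np.float64(54.6)]
top -0.0315 [0.01660244 0.04979064] [np.float64(54.8), np.float64(53.7), np.float64(56.0), np.float64(55.3), np.float64(55.8), np.float64(59.4)]
scene 0.095 81 ((596.1753540039062, -199.2285919189453), (19.167293548583984, 58.43727493286133), 9.915056228637695) [0.09587518 0.10322334 0.10612918]
scene 0.05 108 ((593.976318359375, -200.28854370117188), (48.48412322998047, 68.99801635742188), 10.926094055175781) [0.0528076  0.05660151 0.06092317]
scene 0.0315 [0.00530059 0.04990195] [np.float64(52.7), np.float64(53.8), np.float64(56.2), np.float64(55.3), np.float64(53.7), np.float64(56.4)]
scene -0.0315 [0.00917738 0.04993722] [np.float64(55.0), np.float64(55.9), np.float64(52.7), np.float64(55.1), np.float64(54.3), np.float64(53.6)]
```

View pics/end.png

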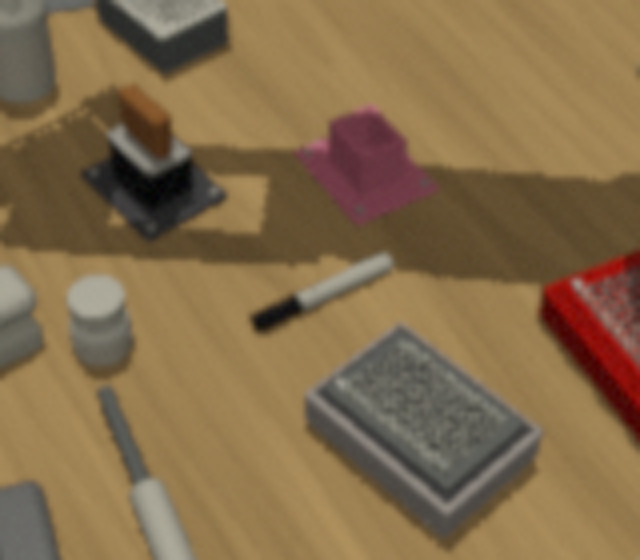

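The roller is home in the black stand at px (150,150). The far strip on the grey block now measures level with the sealed row: 49.7 vs 49.8 mm from the top camera and 49.9 vs 49.9 mm from the scene camera.

```bash
python3 -c "
from plant import robot
print(robot.close_job())"
```

```text
the job is handed in; nothing more can be done
None
```

The far cap strip was rolled down in both directions at about 12–16 N and now measures level with the sealed row; the roller is back in its stand, and the job was handed in at about 27 s.

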